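Widen the telescoping seal-carving bed by one hole

ROBOT

A 7-joint arm with a two-finger parallel gripper is mounted at the origin on the work surface. World frame = base frame: x ahead of the robot, y to its left, z up, the work surface at z = 0. Lengths are in mm, angles in rad, forces in N, time in s.
With the tool pointing down it reaches from about 400 to 900 mm from the base axis. Payload 5.6 kg.
Tool frame: the origin (TCP) lies midway between the tips of the shut fingers; the grasp point (between the pads) lies 19 mm behind it; z points along the fingers, y is the line along which they close (so a half turn about z gives the same grasp; the last joint's range is limited). The gripper opens to 92 mm and grips with 3 to 60 N. Pads are 20 mm wide; open, the fingers measure 128 mm over their backs; the gripper's body (75 mm by 189 mm) begins 69 mm behind the grasp point.
Start: joints at [1.194, 0.468, -0.012, 1.603, 0.006, 1.071, -0.056], TCP at [212.922, -614.144, 214.592] pointing down, gripper open.
Joint ranges: [-2.53, 2.53], [-0.31, 2.02], [-1.57, 1.55], [0.28, 2.44], [-1.29, 4.43], [0.15, 1.84], [-2.92, 2.92]. Speed limits (rad/s): [2.57, 2.57, 3.14, 3.14, 3.14, 3.14, 3.14].

INTERFACE

Orientations are given as a rotation vector (axis times angle).
In Python, from cell import robot, grip, kin, viewer gives the robot as it stands. Calls block until the motion is done:
- robot.movep(position, orientation): joint-space move of the TCP to a pose.
- robot.servo_line(position, feed=150, rotation=None): straight line of the TCP; rotation=None keeps the orientation; feed is the mean speed in mm/s.
- robot.goto_joints(angles): joint-space move.
- grip(opening, newtons=None): opening from 0.0 (shut) to 1.0 (fully open); newtons is the grip in N (None keeps the last); returns when the fingers have stopped.
- robot.hold(seconds).
- kin.ik(position, orientation): joint angles nearest the present ones, or None.
- robot.observe(): the state.
- viewer.read_camera(name): name is "scene" or "top"; returns the picture (480x640x3 uint8, red, green, blue); there is no depth.
- viewer.camera_info(name): a dict with "camera_matrix" (3x3 intrinsics, pixels), "k1" (the pictures are not rectified: a ray, as slopes to the right and down, at radius r is drawn at 1 + k1 r^2 times it, then the intrinsics apply), "R" (3x3) and "t" (3): a world point X has camera coordinates R X + t. Camera axes: x right, y down, z forward; pixel columns grow to the right and rows downward; lengths in mm; the calibration is good to about 2 mm. A picture is of the moment at which its call begins. camera_info takes no time and is no camera call.
A pose or a line that the arm cannot do raises robot.IKError and nothing moves.
- robot.job_done(): hands the job in; it is judged then, once.
Trained networks look in the newest picture that a camera, given by its name, has taken for a name from the list of things; names that differ only in an ending like _2 or _b are one class to them, and where a whole thing is asked for, a point or a joint stands for the part that bears it (a point fixed in the world has none). Each returns a list of dicts, best first, with "confidence" (0 to 1); they miss things now and then, are a little off and sometimes report something else, mostly with a low value. They report only what shows in the picture. A call takes as long as a camera call.
- viewer.silhouettes(name, camera): "mask" (480x640 bool, what is visible of it).
- viewer.pinpoint(name, camera): "at" ([x, y, z] in mm, in the coordinates of the camera as it stood for that picture, good to about 4 mm: a listed point, or the origin of a listed thing).
The state is a dict: "t": time; "joints": joint angles; "joint_velocities": joint speeds; "joint_torque": joint torques, N m; "tcp_pos": TCP position; "tcp_rot": TCP orientation; "contact_force": force on the tool from outside, world axes, zero at the start; "wrist_torque": the same for the moment, N m; "grip_width": opening from 0.0 (shut) to 1.0 (fully open); "grip_force": force on a finger pad.
Only numpy, scipy, OpenCV 4.12 (cv2) and the standard library are available. Lean on these libraries where they do the work, as an engineer would, in place of code of your own. Each camera call takes 0.05 s, during which the arm holds its last target. There are 200 camera calls.

TASK

The stone-holding bed must be set one hole wider. With light fingertip pressure from above (do not pinch the button) push the brass snap button down flush, start the telescoping tube outward with the button held down, then slide the tube with its wooden end jaw gently on until the button snaps up in the very next hole, stop there without straining the latch, and let go. Leave the paste jar, the seal and the red box standing as they are.

Things in the scene. Friction and masses are not known exactly. Their poses are not given: they have to be found in the camera images.
- bed: Carving bed fixed to the bench: plywood plank 360 x 100 x 18 mm with a telescoping square tube. Origin on the bench under the tube's centre line; x axis along the tube, outward (widening), z up; all is centred on y = 0. Along x in mm: plank -160 to 200, outer tube -120 to 50, fixed jaw 34 to 50; at the start button -70, moving jaw 123 to 140.5, gap between the jaws 73.
- rail: Fixed aluminium outer tube, 170 x 44 x 36 mm, top 54 mm above the bench, with the fixed wooden jaw on its outer end (80 wide, 16 thick, top 98 mm above the bench). A 13 mm slot along its top widens to three windows (the holes), 19 mm along x, 23 mm wide, at bed x = -70, -30, 10 mm. Origin on the tube's centre line, 18 mm above the bench; axes as the bed's. Bears 20 N from the fingers.
- cap: Spring snap button riding on the inner tube: flat brass cap, 22 mm diameter, 5 mm thick, on a 10 mm stem through the slot; below it a latch block 16 mm long, 20 mm wide, 8 mm high that fills a hole when up and so locks the tube. Origin 9 mm below the cap's top, 4.5 mm above the outer tube's top when up. Light touch only: over 18 N from the fingers (pinching, driving hard to its stop) harms it.
- cap_top (a point): Centre of the cap's flat top: 67.5 mm above the bench when the button is up. It moves with the inner tube along x and goes down when pressed.
- snap (a joint): Button travel, m: 0 = up (in a hole), 0.008 = fully down, cap flush on the tube. Spring 4 N at 0, rising 0.8 N per mm to 10.4 N. Beyond 0.0055 (8.4 N) the latch is clear below the tube wall and the inner tube can slide; once slid 5 mm it stays down by itself (at about 0.0055) when let go, and springs up by itself in the next hole it meets.
- tube (a joint): How far the inner tube is out, m: 0 = first hole (start), 0.040 = next hole (wanted), 0.080 = last hole (too far). Stiff (friction 2 N, about 4 N with the latch rubbing), stays where left; a finger pressing on the cap draws it along by friction. Once snapped in it stops hard within 1.5 mm; over 25 N of the latch against the hole's edge harms it.
- jaw_top (a point): Middle of the top edge of the moving wooden jaw, a board across the outer end of the inner tube: 16 mm thick along x, 80 mm wide, top 98.5 mm and lower edge 22.5 mm above the bench. Pinch it across its thickness or push outward on its inner face, 9.5 mm behind this point (with its cork facing). Between the jaws the inner tube's top is 37.5 mm above the bench.
- next_hole (a point): Centre of the next hole, on the outer tube's top face, 54 mm above the bench (fixed).
- paste_jar: White porcelain paste jar with domed lid, 66 mm diameter, 46 mm high, loose. Origin: centre of its underside. To be left alone.
- seal: Dark square seal stone with red face up, 32 x 32 x 56 mm, standing loose. Origin: centre of its underside. To be left alone.
- red_box: Small red box with a yellow band, 75 x 36 x 30 mm, loose. Origin: centre of its underside. To be left alone.

How it is judged:
By the outcome, as a careful person would: the job done as asked, in the order asked, and still so for the second after the job is handed in, with the robot touching nothing.
It also fails if it takes over 56 s, if anything falls off the work surface, if the arm or the gripper's body presses on something with over 40 N, if the wrist force passes 120 N, or if a joint passes its speed limit or range.

## Working session

There is one attempt and no reset: what is moved stays moved. The work goes in short steps, each a Python script; the robot and the scene stay as the last script left them, time stands still between calls to the robot, and variables do not carry over. Pictures are saved under pics/ and viewed, at most 10 in all, crops included, and the job is handed in when it is done.

```bash
mkdir -p pics; ls; cat > h.py <<'E'
import numpy as np, cv2
from cell import robot, grip, kin, viewer
def w(name,cam,n=1):
    ci=viewer.camera_info(cam); R=np.array(ci["R"]);t=np.array(ci["t"])
    return [(round(d["confidence"],2),np.round(R.T@(np.array(d["at"])-t),1)) for d in viewer.pinpoint(name,cam)[:n]]
def pic(cam,fn):
    im=viewer.read_camera(cam); cv2.imwrite("pics/"+fn,im[:,:,::-1]); return im
def ray(cam,uv,z):
    ci=viewer.camera_info(cam);R=np.array(ci["R"]);t=np.array(ci["t"]);K=np.array(ci["camera_matrix"])
    p=cv2.undistortPoints(np.array([[uv]],float),K,np.array([ci["k1"],0,0,0.]))[0,0]
    d=R.T@np.array([p[0],p[1],1]);c=-R.T@t
    return c+d*(z-c[2])/d[2]
E
python3 - <<'E'
from h import *
for c in("top","scene"):
    pic(c,c+"0.png")
    for n in("bed","rail","cap_top","jaw_top","next_hole","paste_jar","seal","red_box"): print(c,n,w(n,c))
o=robot.observe();print(o["t"],o["tcp_rot"],o["contact_force"],o["grip_width"])
E
```

```text
pics
top bed [(0.84, array([616.6,  77.9,  -0. ]))]
top rail [(0.61, array([612. ,  79.2,  18.3]))]
top cap_top [(0.75, array([682.3,  76.1,  69.1]))]
top jaw_top [(0.96, array([485.3,  87.3, 100.6]))]
top next_hole [(0.67, array([642.8,  76.8,  53.7]))]
top paste_jar [(0.78, array([550.2, 217.1,  -1.1]))]
top seal [(0.7, array([678.4, 209.2,   1.1]))]
top red_box [(0.83, array([623.9, -41.9,  -5.4]))]
scene bed [(0.63, array([ 6.166e+02,  8.110e+01, -2.000e-01]))]
scene rail [(0.97, array([616.9,  79.6,  16.7]))]
scene cap_top [(0.64, array([685.2,  72.8,  67.6]))]
scene jaw_top [(0.83, array([481.5,  91.1,  98.2]))]
scene next_hole [(0.59, array([644.8,  76. ,  53.3]))]
scene paste_jar [(0.64, array([547.9, 217.9,   2.7]))]
scene seal [(0.64, array([675.9, 209.8,   1.4]))]
scene red_box [(0.56, array([626.1, -38.6,   2.2]))]
0.9 [ 3.09793573e+00  5.21708532e-01 -7.63732470e-05] [ 0.59386152 -0.76296425 -0.39874811] 1.0016985328694947
```

View pics/top0.png

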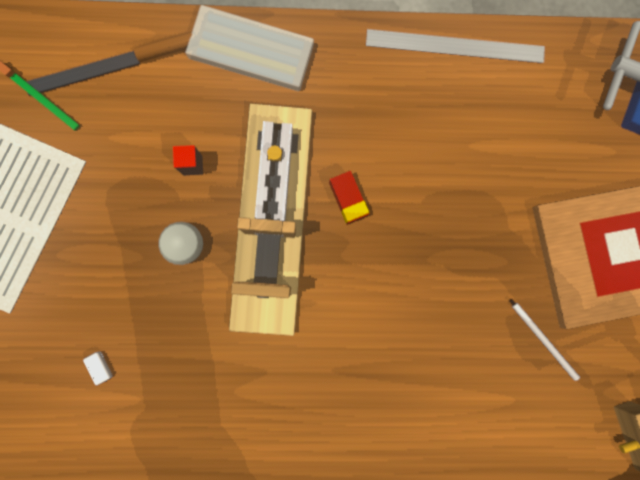

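View pics/scene0.png

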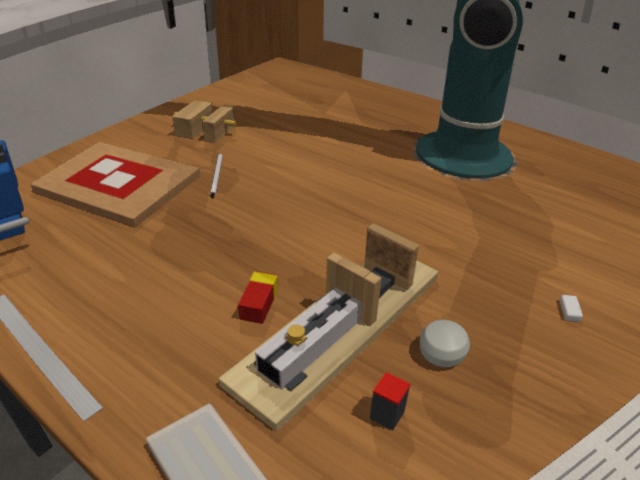

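The top view shows the bed upright at columns 230–312, with the brass cap at (274,153) and the moving jaw near (260,289). The jar is at (181,243), the seal at (186,158) and the red box at (350,196). The bed's outward axis points at the robot. Next I fit the bed pose.

```bash
cat >> h.py <<'E'
def fit(A,B):
    A=np.array(A,float);B=np.array(B,float);a=A-A.mean(0);b=B-B.mean(0)
    th=np.arctan2((a[:,0]*b[:,1]-a[:,1]*b[:,0]).sum(),(a*b).sum())
    R=np.array([[np.cos(th),-np.sin(th)],[np.sin(th),np.cos(th)]]);t=B.mean(0)-R@A.mean(0)
    return th,t,B-(A@R.T+t)
E
python3 - <<'E'
from h import *
from scipy.spatial.transform import Rotation as Ro
# plank corners, top view
uv=[(250,104),(312,109),(294,334),(230,330)]
P=[ray("top",u,18)[:2] for u in uv]
print(fit([(-160,-50),(-160,50),(200,50),(200,-50)],P) )
im=cv2.imread("pics/top0.png");hsv=cv2.cvtColor(im,cv2.COLOR_BGR2HSV)
L={}
for c in("top","scene"):
    viewer.read_camera(c)
    m=viewer.silhouettes("cap_top",c)[0]; ys,xs=np.nonzero(m["mask"]);print(c,m["confidence"],xs.mean(),ys.mean(),len(xs),ray(c,(xs.mean(),ys.mean()),65.5))
    for n in("cap_top","next_hole","bed","rail","jaw_top"):
        L.setdefault(n,[]).append(w(n,c)[0][1][:2])
bx={"cap_top":-70,"next_hole":-30,"bed":0,"rail":0,"jaw_top":132.5}
A=[];B=[]
for n in L:
    for p in L[n]:A.append((bx[n],0));B.append(p)
print(fit(A,B))
o=robot.observe();print(np.round(Ro.from_rotvec(o["tcp_rot"]).as_matrix(),2))
E
```

```text
(np.float64(3.0783849388023192), array([614.10511369,  78.99268315]), array([[-2.06441246, -0.46675503],
       [-1.30635895,  0.48047523],
       [ 2.11898032,  1.00437939],
       [ 1.25179109, -1.01809959]]))
top 0.47 274.1164021164021 152.72486772486772 189 [683.36606654  75.48735736  65.5       ]
scene 0.67 294.9746835443038 334.3322784810127 316 [687.42691873  77.30243478  65.5       ]Traceback (most recent call last):
  File "<stdin>", line 13, in <module>
IndexError: list index out of range
```

```bash
cat >> h.py <<'E'
from scipy.spatial.transform import Rotation as Ro
TH=3.073; U=np.array([np.cos(TH),np.sin(TH),0]); O=np.array([614.3,79.1,0])
def rot(s):  # tool y along s*bed y, z down
    z=np.array([0,0,-1.]); y=s*np.array([-U[1],U[0],0]); return Ro.from_matrix(np.c_[np.cross(y,z),y,z]).as_rotvec()
def F(n=3):
    f=[]
    for _ in range(n): f.append(robot.observe()["contact_force"])
    return np.mean(f,0)
E
python3 - <<'E'
from h import *
p=np.array([684,75.2,120])
c=[]
for s in(1,-1):
    q=kin.ik(p,rot(s)); print(s,q)
    if q is not None: c.append((abs(np.array(q)-robot.observe()["joints"]).max(),s))
s=min(c)[1]
grip(0.0,20)
robot.movep(p,rot(s))
robot.servo_line([684,75.2,74],feed=60)
robot.hold(.2)
o=robot.observe();print(s,o["t"],o["tcp_pos"],o["contact_force"],o["grip_width"])
pic("scene","s1.png");pic("top","t1.png")
im=cv2.imread("pics/s1.png")[230:430,200:460];cv2.imwrite("pics/s1c.png",cv2.resize(im,None,fx=3,fy=3)[:600,:780])
E
```

```text
1 [ 0.08692353  0.66304837 -0.36232977  1.55364136  0.26691845  0.97404974
 -1.99524385]
-1 [ 0.41867287  0.84690925 -0.92985159  1.52895714  0.72308663  1.13744544
  0.83994807]
-1 6.9667 [684.25588199  75.26091883  74.50247252] [ 0.89322453  0.15011457 -0.70566598] 0.008722497069949464
```

View pics/s1c.png

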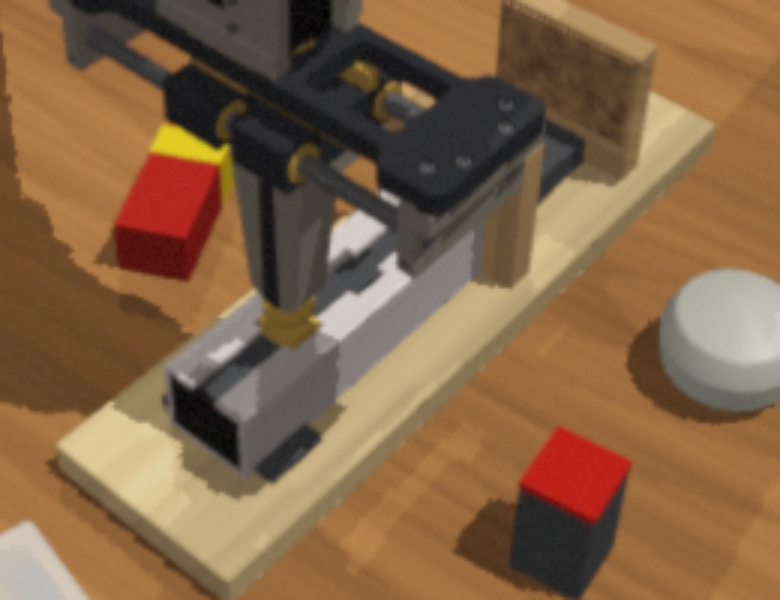

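The crop shows the shut fingertips just above the brass cap, at about (290,310). The jaw, the jar, the seal and the box are all clear of the gripper. Next I press, watching the force.

```bash
python3 - <<'E'
from h import *
f0=F(); p=np.array([684,75.2,74.]); t0=robot.observe()["t"]
log=[]
while p[2]>56:
    p[2]-=1 if p[2]>61 else .4
    robot.servo_line(p,feed=20); f=F(1)-f0; o=robot.observe(); log.append((round(p[2],1),round(o["tcp_pos"][2],2),*np.round(f,1)))
    if f[2]>11.8: break
for l in log: print(*l)
print(o["t"]-t0,o["t"])
E
```

```text
73.0 72.9 -0.2 -1.2 0.4
72.0 71.88 0.4 -0.5 -0.2
71.0 70.9 -0.1 -1.0 0.4
70.0 69.9 -0.1 0.2 0.6
69.0 68.92 0.0 -0.3 -0.1
68.0 68.08 -0.4 0.4 1.9
67.0 67.45 -1.7 -0.1 4.2
66.0 66.28 -2.2 -1.7 5.9
65.0 65.3 -1.8 -1.0 5.7
64.0 64.41 -2.0 -1.0 6.4
63.0 63.61 -1.9 -0.7 7.3
62.0 62.76 -1.6 -1.7 6.6
61.0 61.95 -1.3 -1.9 9.2
60.6 61.6 -2.5 -1.4 8.8
60.2 61.29 -2.8 -0.4 8.4
59.8 60.93 -2.6 -2.1 9.0
59.4 60.63 -2.0 -2.6 10.8
59.0 60.26 -2.5 -2.0 8.9
58.6 59.97 -2.9 -1.7 10.7
58.2 59.95 -2.4 -1.4 11.6
57.8 59.92 -1.7 -1.9 12.4
5.250000000000001 12.3167
```

The cap bottomed out at z=59.95 with about 12 N. Now I drag it outward.

```bash
python3 - <<'E'
from h import *
p0=np.array([684,75.2,57.8]); a=robot.observe()["tcp_pos"]
for d in np.arange(2,15,2.):
    robot.servo_line(p0+U*d,feed=15); o=robot.observe()
    print(d,np.round((np.array(o["tcp_pos"])-a)@U,2),round(o["tcp_pos"][2],2),np.round(o["contact_force"],1))
    if o["contact_force"][2]>15: p0[2]+=.4
for c in("scene","top"):
    viewer.read_camera(c); print(w("cap_top",c),w("jaw_top",c))
print(o["t"])
E
```

```text
2.0 1.02 59.96 [ 0.3 -1.1 10.5]
4.0 2.9 59.94 [ 0.4 -1.1 10.6]
6.0 4.86 59.96 [ 1.6 -1.6  9.6]
8.0 6.83 59.97 [ 1.4 -0.1 10.3]
10.0 8.83 59.94 [ 0.9 -1.5  9.9]
12.0 10.85 59.95 [ 1.3 -1.3 11.3]
14.0 12.82 59.96 [ 0.9 -0.7 10.9]
[(0.47, array([670.8,  75.8,  58.6]))] [(0.61, array([466.8,  90.7,  99.2]))]
[] [(0.76, array([469.6,  88. ,  98.1]))]
14.3
```

```bash
python3 - <<'E'
from h import *
p=np.array(robot.observe()["tcp_pos"]); q=p.copy(); q[2]=115
robot.servo_line(q,feed=80)
viewer.read_camera("top"); print(w("cap_top","top"),w("jaw_top","top"))
a=O+U*108; a[2]=115; robot.servo_line(a,feed=120)
a[2]=62; robot.servo_line(a,feed=80); robot.hold(.2)
o=robot.observe();print(o["t"],o["tcp_pos"],o["contact_force"])
im=pic("scene","s2.png")[200:420,200:460];cv2.imwrite("pics/s2c.png",cv2.resize(im[:,:,::-1],None,fx=2.7,fy=2.7))
E
```

```text
[(0.6, array([550.2, 219.5,  -0.7]))] [(0.6, array([470.2,  88.9,  96.5]))]
18.1667 [506.89539163  86.4922533   62.44514371] [-0.54120478 -0.80529625 -0.47665704]
```

View pics/s2c.png

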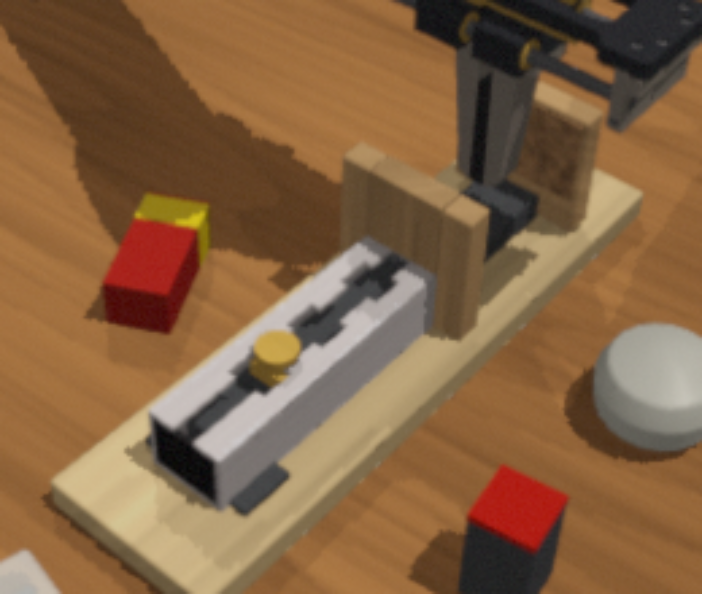

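The cap has moved along the rail and stays down, at about (275,350). The fingers stand in the gap behind the moving jaw. Next I push gently.

```bash
python3 - <<'E'
from h import *
f0=F(); b=O.copy(); b[2]=62
robot.servo_line(b+U*119,feed=40)
x=119.; log=[]
while x<158:
    x+=1 if x<146 else .5
    robot.servo_line(b+U*x,feed=14); o=robot.observe(); f=-(np.array(o["contact_force"])-f0)@U
    y=(np.array(o["tcp_pos"])-b)@U; log.append((x,round(y,2),round(f,1),round(o["t"],2)))
    if f>8: break
for l in log: print(*l)
E
```

```text
120.0 119.93 1.0 18.89
121.0 121.03 0.8 19.14
122.0 122.06 0.5 19.39
123.0 123.08 1.2 19.64
124.0 124.04 0.6 19.89
125.0 125.04 0.3 20.14
126.0 125.17 3.8 20.39
127.0 125.77 6.4 20.64
128.0 126.67 6.7 20.89
129.0 127.63 5.4 21.14
130.0 128.6 6.2 21.39
131.0 129.61 5.7 21.64
132.0 130.6 6.6 21.89
133.0 131.6 6.5 22.14
134.0 132.61 6.0 22.39
135.0 133.55 6.2 22.64
136.0 134.6 6.2 22.89
137.0 135.56 5.8 23.14
138.0 136.57 6.0 23.39
139.0 137.59 6.4 23.64
140.0 138.61 6.5 23.89
141.0 139.6 5.4 24.14
142.0 140.59 6.5 24.39
143.0 141.59 5.7 24.64
144.0 142.59 5.8 24.89
145.0 143.58 5.7 25.14
146.0 144.63 6.1 25.39
146.5 145.02 6.1 25.64
147.0 145.51 6.3 25.89
147.5 145.99 5.9 26.14
148.0 146.49 6.9 26.39
148.5 147.02 6.7 26.64
149.0 147.53 6.5 26.89
149.5 148.03 6.9 27.14
150.0 148.55 6.5 27.39
150.5 149.07 6.7 27.64
151.0 149.59 6.9 27.89
151.5 150.14 5.6 28.14
152.0 150.76 6.8 28.39
152.5 152.54 2.5 28.64
153.0 153.15 2.9 28.89
153.5 153.62 3.8 29.14
154.0 154.09 2.1 29.39
154.5 154.58 2.0 29.64
155.0 154.79 4.3 29.89
155.5 154.83 5.7 30.14
156.0 154.88 7.3 30.39
156.5 154.94 8.4 30.64
```

The force dropped at 152 (the snap), then the tube came to a stop at 154.8 with 8 N. I back off, lift and check.

```bash
python3 - <<'E'
from h import *
a=O+U*135; a[2]=62; robot.servo_line(a,feed=60)
a[2]=200; robot.servo_line(a,feed=120)
for c in("scene","top"):
    im=pic(c,c+"9.png"); print(c,[(n,w(n,c)) for n in("cap_top","jaw_top","next_hole","paste_jar","seal","red_box")])
    if c=="scene": cv2.imwrite("pics/s9c.png",cv2.resize(im[200:420,200:460,::-1],None,fx=2.7,fy=2.7))
print(robot.observe()["t"])
E
```

```text
scene [('cap_top', [(0.79, array([641.9,  77.1,  68.4]))]), ('jaw_top', [(0.67, array([441. ,  95.3,  99.2]))]), ('next_hole', [(0.61, array([644.1,  76.4,  53.8]))]), ('paste_jar', [(0.7, array([547.5, 220.1,   2.2]))]), ('seal', [(0.71, array([437.9,  93.8,  98.7]))]), ('red_box', [(0.86, array([627.1, -37.7,  -3.3]))])]
top [('cap_top', [(0.6, array([643.3,  78.6,  67.6]))]), ('jaw_top', []), ('next_hole', [(0.52, array([616. ,  73.4,  -0.9]))]), ('paste_jar', []), ('seal', [(0.89, array([678.7, 209.5,   3.1]))]), ('red_box', [(0.78, array([623.8, -38.2,  -6. ]))])]
33.15
```

View pics/s9c.png

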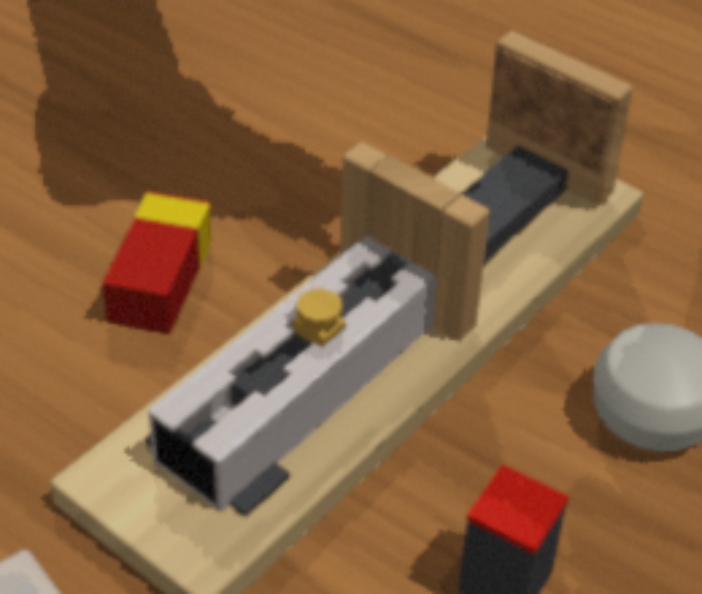

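The button is up in the next hole at about (320,310), with its top at z≈68, and the jar, seal and box are undisturbed.

```bash
python3 -c "
from cell import robot
print(robot.job_done())"
```

```text
the job is handed in; nothing more can be done
None
```

The bed is one hole wider: the button has snapped up in the next hole, the tube was stopped there with about 8 N, and the jar, seal and box were left alone; I handed the job in at about 33 s.

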